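# Lock the vice plate onto the rotary table

## Task

Fit the round vice plate onto the rotary table: set it on the centre pilot, turn it until its four keyholes meet the headed studs and it drops over them, then press it down against the sprung ring and twist it clockwise (seen from above) so that it stays locked under the stud heads when you let go. Feel your way with light pressure and never force the plate down, and do not disturb the other things on the bench.

Things in the scene. Friction and masses are not known exactly. Their poses are not given: they have to be found in the camera images.
- vice_centre (a point): Vice plate, loose, about 0.32 kg: silver disc 104 mm across, 6 mm thick, with a dark steel vice on top holding a brass coupon. Point: on the disc's axis, mid-vice, 24 mm above the flat underside; z up. The vice is 50 mm long (x), 30 mm wide (y), from 6 to 42 mm above the underside (coupon to 48); pinch it across the 30 mm. Blind bore in the underside: 18 mm wide, 24 mm deep.
- plate_foot (a point): Centre of the vice plate's underside, axes as the plate's. Four keyholes go through the disc at 38 mm radius: round 16 mm entries at 45, 135, 225 and 315 degrees from x, each with a 10 mm wide curved slot that runs on from it for 24 degrees, anticlockwise seen from above; so the plate locks by a clockwise twist of up to 24 degrees.
- turntable: Rotary table, fixed: grey 126 mm square housing with a black brake knob on its +y side and a red index mark on its front (-x). Origin: on the table's axis at the underside, z up. The plate and the table must not press on each other with more than 40 N, all contacts added (the ring alone gives 9 N, the heads 6 N, when locked).
- platen_top (a point): Axis of the round steel platen at its top face, 56 mm above the desk; axes are the housing's. The platen, held by a brake that slips at 0.6 N m, stands up to 0.4 rad either way from square; that angle is NOT reported: look or feel for it. Four brass studs at 38 mm radius, at 45, 135, 225, 315 degrees on the platen: shank 8 mm, head 14 mm wide, 12 to 16 mm above this point, top edge bevelled.
- pilot_tip (a point): Tip of the steel centre pilot, 25 mm above the platen's top: 16 mm wide, its last 6 mm tapering to 6 mm. Round it a silver ring is sprung upward, top 9 mm above the platen; 6 N starts it, then 1 N per mm, solid stop at 4 mm. The disc's underside is 16 mm above the platen on the stud heads, 9 dropped over them, must go below 6 to twist, and springs up to 6 when locked under the heads.
- stamp: Wooden rubber stamp, standing, 24x45x66 mm; origin at its foot. Bystander.
- petri_dish: Shallow clear dish, 56 mm across, 11 mm high; origin at the centre of its underside. Bystander.
- swab_tub: Blue tub of white swabs, 52 mm across, 70 mm high; origin at the centre of its underside. Bystander.
- vial_1: Small dark glass vial with a black cap, standing, 18 mm across, 44 mm high; origin at its foot. Bystander.
- eraser: Small white and blue block eraser, 18x43x11 mm, origin at the centre of its underside. Bystander.

How it is judged (in metres and radians):
On the way, in this order (a step that is already met when the one before it is completed fails the run):
1. the vice plate is lifted off the desk (height (world z) of vice_centre above 0.045 m), for 0.1 s.
2. the plate has dropped over the heads of all four studs (z of vice_centre in the frame of turntable below 0.0925 m and horizontal distance between vice_centre and turntable below 0.005 m and angle between vice_centre's own z axis and vertical below 0.05 rad), for 0.1 s.
At the end, for the whole second after the job is handed in: The plate, released and at rest, is level within 0.03 rad, centred on the table's axis within 3 mm, and held down under the stud heads: its underside 3 to 7.5 mm above the platen's top. No bystander has moved 20 mm (z of vice_centre in the frame of turntable between 0.083 and 0.0875 m and horizontal distance between vice_centre and turntable below 0.003 m and angle between vice_centre's own z axis and vertical below 0.03 rad and linear speed of vice_plate below 0.01 m/s); the robot touches nothing.
It fails at once if the plate and the rotary table press on each other with more than 40 N (contact force between vice_plate and turntable above 40 N).
It fails at once if a bystander (stamp, dish, tub, vial or eraser) is moved by more than 20 mm (distance of any of stamp, petri_dish, swab_tub, vial_1, eraser from where it was at the start of the episode above 0.02 m).
It also fails if it takes over 72 s, if anything falls off the work surface, if the arm or the gripper's body presses on something with over 40 N, if the wrist force passes 120 N, or if a joint passes its speed limit or range.

## Robot

A 6-joint arm with a two-finger parallel gripper is mounted at the origin on a cart in front of the work surface, level with it; the furniture and walls round the work are solid. World frame = base frame: x ahead of the robot, y to its left, z up, the work surface at z = 0. Lengths are in mm, angles in rad, forces in N, time in s.
With the tool pointing down it reaches from about 350 to 800 mm from the base axis. Payload 7.3 kg.
Tool frame: the origin (TCP) lies midway between the tips of the shut fingers; the grasp point (between the pads) lies 19 mm behind it; z points along the fingers, y is the line along which they close (so a half turn about z gives the same grasp; the last joint's range is limited). The gripper opens to 85 mm and grips with 20 to 120 N. Pads are 22 mm wide; open, the fingers measure 114 mm over their backs; the gripper's body (76 mm by 85 mm) begins 54 mm behind the grasp point. The pads swing forward as they close: fully open they stand 13 mm farther back than shut.
Start: joints at [1.042, 0.342, 1.524, -0, 1.275, -0.146], TCP at [196.085, 487.027, 231.322] pointing down, gripper open.
Joint ranges: [-2.53, 2.53], [-0.77, 2.02], [0.04, 2.7], [-1, 4.14], [0.28, 2.66], [-3.11, 3.11]. Speed limits (rad/s): [2.57, 2.57, 3.14, 3.14, 3.14, 3.14].

## Interface

Orientations are given as a 3x3 rotation matrix whose columns are the frame's x, y, z axes.
In Python, from cell import r gives the robot as it stands. The module is installed in compiled form; this text tells all that it offers.
- The arm moves only by the tool carry_out, never from a script. Its argument "steps" is one flat list of numbers, 5 for each row, row after row: the closure, from 0 (fully open) to 1 (shut), then the shift along the tool's x, y, z in mm, then the turn about the tool's z in rad. A call has 1 to 8 rows; each row is the pose to reach, as a shift and turn from the pose commanded when the call began, along the tool's axes at that moment; what a row does not reach only later rows make up. A row lasts 1/12 s, in which the tool goes at most 41.7 mm and 7.16 degrees, less where a joint would pass 70% of its speed; a pose out of reach is approached as far as the arm can. A call with a gripper value outside its range is refused whole. The fingers move at their own pace and stop on an object; the grip force is fixed at half the most. Time passes only in rows, so rows that repeat a pose let the fingers close. It gives the time, the measured TCP pose, the force, the opening and the grip force at its end, in the units of the state.
- r.observe(): the state, without advancing time (a new reading comes with each control period).
- r.capture(name): name is "scene" or "side" or "wrist"; returns a dict with "color" (400x640x3 uint8, red, green, blue), "range_z" (400x640 float32, mm along the optical axis (not along the pixel's ray), 0 where there is no reading), "camera_matrix" (3x3 intrinsics, pixels), "R" (3x3) and "t" (3): a world point X has camera coordinates R X + t. Camera axes: x right, y down, z forward; pixel columns grow to the right and rows downward; lengths in mm; the calibration is good to about 2 mm. A picture is of the moment at which its call begins.
- r.hand_in(): hands the job in; it is judged then, once.
The state is a dict: "clock": time; "joints": joint angles; "joint_velocities": joint speeds; "joint_torque": joint torques, N m; "tool_pos": TCP position; "ee_rot": TCP orientation; "force": force on the tool from outside, world axes, zero at the start; "torque": the same for the moment, N m; "gripper_width": finger opening in mm; "grip_force": force on a finger pad.
Only numpy, scipy, OpenCV 4.12 (cv2) and the standard library are available. Lean on these libraries where they do the work, as an engineer would, in place of code of your own. Each camera call takes 0.05 s, during which the arm holds its last target. There are 200 camera calls.

## Working session

There is one attempt and no reset: what is moved stays moved. The work goes in short steps, Python scripts to look and compute and a tool call to move; the robot and the scene stay as the last step left them, time stands still between calls to the robot, and variables do not carry over. Pictures are saved under pics/ and viewed, at most 10 in all, crops included, and the job is handed in when it is done.

Besides the shell and the picture viewer there is one more tool, called after "Request:" in YAML: its name, and indented under it one key for each argument. carry_out: Moves the arm, as the interface text tells. Its arguments: {"type":"object","properties":{"steps":{"type":"array","items":{"type":"number"}}},"required":["steps"]}

```bash
mkdir -p pics; cat > h.py <<'E'
import numpy as np, cv2
from cell import r
def pts(c):
    z=c["range_z"]; K=c["camera_matrix"]; v,u=np.mgrid[:z.shape[0],:z.shape[1]]
    P=np.stack([(u-K[0,2])/K[0,0]*z,(v-K[1,2])/K[1,1]*z,z],-1)
    W=(P-c["t"])@c["R"]; W[z<=0]=np.nan
    return W
E
python3 - <<'E'
from h import *
o=r.observe(); print({k:np.round(v,3) for k,v in o.items()})
ims=[]
for n in("scene","side","wrist"):
    c=r.capture(n); np.savez(f"pics/{n}0.npz",**c); 
    cv2.imwrite(f"pics/{n}0.png",c["color"][...,::-1]); print(n,np.round(-c["R"].T@c["t"]),np.round(c["R"],2).tolist(),c["camera_matrix"][0,0])
E
```

```text
{'clock': np.float64(0.0), 'joints': array([ 1.042,  0.343,  1.525, -0.   ,  1.275, -0.146]), 'joint_velocities': array([-0.001,  0.   , -0.001,  0.   ,  0.   , -0.001]), 'joint_torque': array([ 1.0000e-03, -4.3368e+01, -2.4601e+01, -0.0000e+00,  8.0000e-03,
        0.0000e+00]), 'tool_pos': array([195.889, 486.681, 230.65 ]), 'ee_rot': array([[-0.928,  0.374, -0.001],
       [ 0.374,  0.928, -0.001],
       [ 0.   , -0.001, -1.   ]]), 'force': array([-0.021,  0.665,  0.309]), 'torque': array([-0.048,  0.02 , -0.047]), 'grip_force': np.float64(0.0), 'gripper_width': np.float64(85.182)}
scene [-434. -451. 1286.] [[0.5, -0.87, -0.02], [-0.65, -0.36, -0.67], [0.57, 0.35, -0.75]] 385.07752950117356
side [ 751. 1249.  621.] [[-0.98, 0.21, 0.0], [0.09, 0.41, -0.91], [-0.19, -0.89, -0.42]] 361.69226779844473
wrist [126. 515. 373.] [[0.37, 0.93, -0.0], [0.89, -0.36, 0.29], [0.27, -0.11, -0.96]] 329.50802851947157
```

View pics/scene0.png

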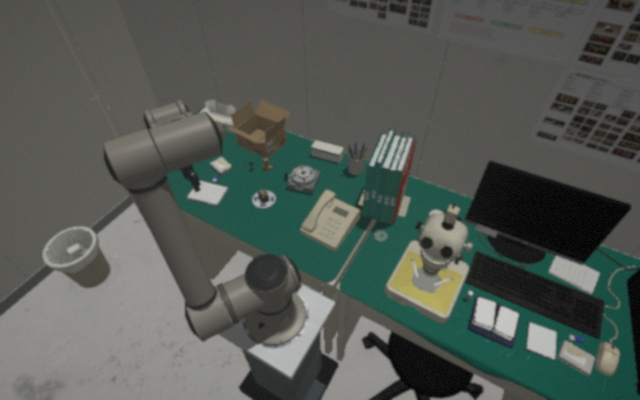

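View pics/side0.png

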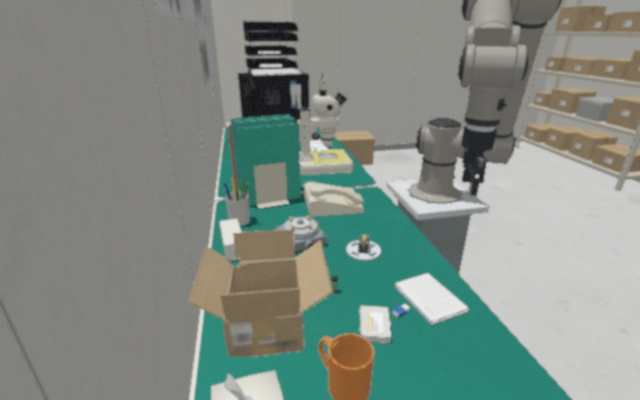

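The scene view shows the vice plate at about (264,199) and the turntable at about (302,178). The side view shows the plate at (363,249) and the table at (302,233). Next I'll localise them roughly.

```bash
python3 - <<'E'
from h import *
for n,l in(("scene",[(264,190),(264,204),(255,199),(302,172),(302,178),(267,163),(252,166),(318,192),(252,205)]),("side",[(363,240),(363,254),(302,226),(334,284),(302,245)])):
    c=dict(np.load(f"pics/{n}0.npz")); W=pts(c)
    for u,v in l: print(n,u,v,np.round(W[v,u]),c["color"][v,u])
c=dict(np.load("pics/scene0.npz"));a=cv2.resize(c["color"][130:230,200:360],None,fx=4,fy=4,interpolation=cv2.INTER_CUBIC)
b=cv2.resize(dict(np.load("pics/wrist0.npz"))["color"],(640,400))
cv2.imwrite("pics/a.png",cv2.convertScaleAbs(cv2.resize(np.vstack([a,b])[...,::-1],(480,600)),alpha=1.6))
E
```

```text
scene 264 190 [444. 362.  40.] [74 95 90]
scene 264 204 [396. 332.  10.] [105 111 110]
scene 255 199 [410. 394.  -4.] [ 89 112 107]
scene 302 172 [593. 254.  75.] [93 95 95]
scene 302 178 [576. 244.  57.] [101 102  94]
scene 267 163 [597. 454.  37.] [59 65 52]
scene 252 166 [552. 511.  29.] [39 66 53]
scene 318 192 [584. 167.  -3.] [39 86 74]
scene 252 205 [371. 381.   1.] [46 85 76]
side 363 240 [433. 369.  46.] [153 132  90]
side 363 254 [434. 379.   3.] [205 208 210]
side 302 226 [603. 278.  63.] [193 195 197]
side 334 284 [562. 531.  30.] [ 71 110  84]
side 302 245 [611. 324.  24.] [82 88 87]
```

View pics/a.png

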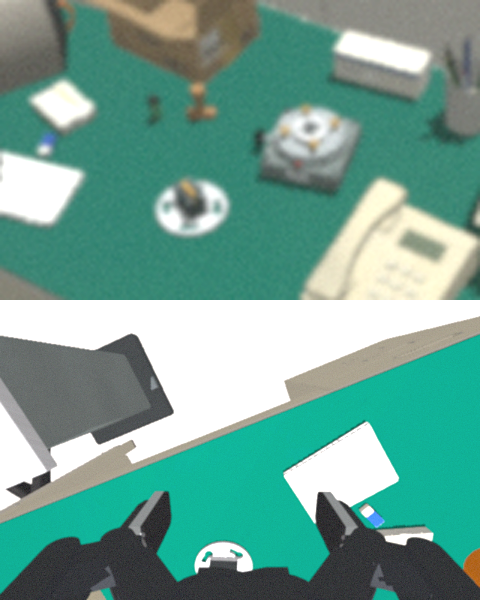

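The plate is near (428,368) and the table near (598,260). The wrist view shows the plate at the bottom, behind the gripper, so I'll move to bring it under the wrist camera.

Request:
carry_out:
  steps: [0,-320,-23,0,0,0,-320,-23,0,0,0,-320,-23,0,0,0,-320,-23,0,0,0,-320,-23,0,0,0,-320,-23,0,0,0,-320,-23,0,0,0,-320,-23,0,0]

```text
clock: 0.82
tool_pos: [487.2, 343.9, 230.9]
ee_rot: [[-0.927, 0.375, 0.0], [0.375, 0.927, -0.001], [-0.001, -0.0, -1.0]]
force: [1.0, 0.7, 0.2]
gripper_width: 85.7
grip_force: 0.0
```

```bash
python3 - <<'E'
from h import *
o=r.observe(); print({k:np.round(o[k],3) for k in("clock","tool_pos","ee_rot","joints")})
c=r.capture("wrist"); np.savez("pics/w1.npz",**c); cv2.imwrite("pics/w1.png",c["color"][...,::-1])
E
```

```text
{'clock': np.float64(0.817), 'tool_pos': array([487.196, 343.933, 230.856]), 'ee_rot': array([[-0.927,  0.375,  0.   ],
       [ 0.375,  0.927, -0.001],
       [-0.001, -0.   , -1.   ]]), 'joints': array([ 4.870e-01,  4.750e-01,  1.318e+00, -1.000e-03,  1.349e+00,
       -6.990e-01])}
```

View pics/w1.png

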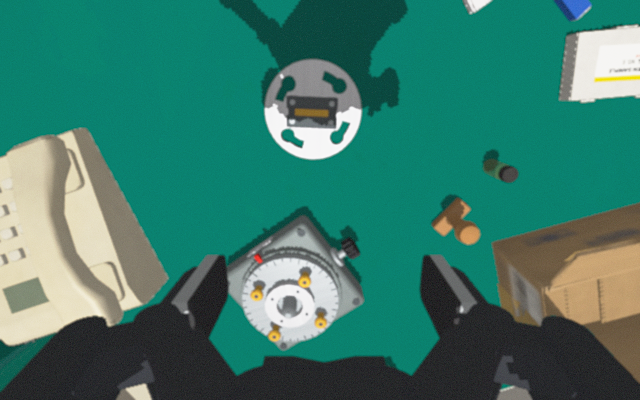

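The wrist view shows the plate at (312,110), its vice long side nearly horizontal. It also shows the table's brass studs at about (257,295), (305,282), (320,322) and (275,336), with the pilot at (290,305). Next step: measure both.

```bash
cat >> h.py <<'E'
def cast(c,uv,z):
    K=c["camera_matrix"]; uv=np.asarray(uv,float).reshape(-1,2)
    d=np.c_[(uv-K[[0,1],[2,2]])/K[[0,1],[0,1]],np.ones(len(uv))]@c["R"]; o=-c["R"].T@c["t"]
    return (o+d*((z-o[2])/d[:,2])[:,None])[:,:2]
def blobs(m,amin=8):
    n,l,s,ce=cv2.connectedComponentsWithStats(m.astype(np.uint8)); return [(s[i,4],ce[i],l==i) for i in range(1,n) if s[i,4]>=amin]
def circ(p):
    A=np.c_[2*p,np.ones(len(p))]; x=np.linalg.lstsq(A,(p**2).sum(1),rcond=None)[0]; return x[:2],np.sqrt(x[2]+x[:2]@x[:2])
E
python3 - <<'E'
from h import *
c=dict(np.load("pics/w1.npz")); im=c["color"]; hsv=cv2.cvtColor(im,cv2.COLOR_RGB2HSV); H,S,V=cv2.split(hsv)
v,u=np.mgrid[:400,:640]
green=(S>110)&(H>60)&(H<100)
m=(~green)&(u>258)&(u<368)&(v>52)&(v<168)
b=max(blobs(m),key=lambda x:x[0]); cn=max(cv2.findContours(b[2].astype(np.uint8),cv2.RETR_EXTERNAL,cv2.CHAIN_APPROX_NONE)[0],key=len).reshape(-1,2)
p=cast(c,cn,6)
for _ in range(3):
    ce,R=circ(p); p=p[abs(np.linalg.norm(p-ce,axis=1)-R)<2]
print("disc",ce,R,len(p))
P6=cast(c,np.c_[u.ravel(),v.ravel()],6).reshape(400,640,2); rel=P6-ce; rr=np.hypot(*np.moveaxis(rel,-1,0))
kh=green&(rr<48)&(rr>27)
for a,q,l in blobs(kh):
    pp=rel[l]; ang=np.degrees(np.unwrap(np.arctan2(pp[:,1],pp[:,0]))); h=np.histogram(ang,bins=np.arange(np.floor(ang.min()),ang.max()+3,3))
    print("keyhole",a,np.round(q),"r",rr[l].mean(),"ang",ang.min(),ang.max(),h[0])
W=pts(c)
top=(abs(W[...,2]-42)<5)&(rr<50); q=W[top][:,:2]; print("vice top",len(q),cv2.minAreaRect(q.astype(np.float32)), np.nanmedian(W[top][:,2]))
cu=(abs(W[...,2]-48)<4)&(rr<50)&(S>80)&(H<30); q=W[cu][:,:2]; print("coupon",cu.sum(),cv2.minAreaRect(q.astype(np.float32)) if len(q) else 0)
# studs
br=(H<30)&(S>120)&(V>90)&(u>235)&(u<345)&(v>265)&(v<350)
sc=[]
for a,q,l in blobs(br,15):
    x=cast(c,q,71)[0]; sc.append(x); print("stud",a,np.round(q,1),x,np.nanmedian(W[l][:,2]))
sc=np.array(sc)
if len(sc)==4:
    ce2,R2=circ(sc); d=sc-ce2; print("table",ce2,R2,np.degrees(np.arctan2(d[:,1],d[:,0])))
print("range near pilot",np.round(W[300:310:3,290]))
hs=(abs(W[...,2]-40)<12)&(~green)&(u>230)&(u<370)&(v>205)&(v<350); 
print("z levels",np.round(W[235,305]),np.round(W[295,240]))
o=r.observe(); print("toolx ang",np.degrees(np.arctan2(o["ee_rot"][1,0],o["ee_rot"][0,0])))
E
```

```text
disc [425.54807946 355.22672256] 52.64160858361984 282
keyhole 224 [335.  83.] r 38.13103994706181 ang 101.01132195313399 139.31216997721594 [16 22 25 25 23 21 14 14 12 15 13 14 10]
keyhole 211 [286.  87.] r 37.98160007123459 ang -169.11372968862997 -130.91710565796564 [10 22 24 22 26 18 15 12 13 13 12 12 11  1]
keyhole 174 [339. 133.] r 37.86661034716165 ang 11.654253773109868 49.08917050287403 [ 9 17 20 23 15 17 11 10 11 11 10 11  9]
keyhole 173 [291. 137.] r 37.83794443580257 ang -79.24586389518333 -41.33442174515527 [ 8 16 20 21 20 16 11 11 10  9 10 10 11]
vice top 1334 ((425.3392028808594, 355.17852783203125), (49.753273010253906, 30.088687896728516), 65.50545501708984) 41.527437203333875
coupon 223 ((425.2786560058594, 355.2662658691406), (30.783958435058594, 6.241986274719238), 65.73500061035156)
stud 121 [304.1 280.1] [577.68499253 284.81544162] 71.01812300882013
stud 111 [256.7 293.1] [573.32308282 232.54870567] 71.10700629107521
stud 106 [320.2 320.7] [629.95291735 281.60380927] 71.0721143705772
stud 112 [274.3 333.8] [626.78732473 228.4566662 ] 71.28336900549775
table [602.11183904 256.52894378] 37.421410912469625 [ 130.81229739 -140.20663711   42.00755251  -48.68458233]
range near pilot [[597. 260.  66.]
 [598. 260.  70.]
 [598. 261.  76.]
 [600. 260.  77.]]
z levels [544. 298.  38.] [586. 198.  38.]
toolx ang 157.78659056781987
```

Measurements:

| Item | Position (mm) | Orientation |
|---|---|---|
| Plate | (425.4, 355.2) | vice axis at 65.6°, keyhole entries at about 20.6° mod 90 |
| Table | about (601, 257) | studs at about 41° mod 90 |

Grasp is next. It needs a turn of +1.61 rad.

Request:
carry_out:
  steps: [0,61.5,-12.7,130,0.95,0,61.5,-12.7,130,0.95,0,61.5,-12.7,130,0.95,0,61.5,-12.7,130,0.95,0,61.5,-12.7,130,0.95,0,61.5,-12.7,130,0.95,0,61.5,-12.7,130,0.95,0,61.5,-12.7,130,0.95]

```text
clock: 1.53
tool_pos: [422.0, 357.5, 100.9]
ee_rot: [[-0.23, 0.973, -0.001], [0.973, 0.23, -0.0], [-0.0, -0.001, -1.0]]
force: [0.5, 0.6, -0.9]
gripper_width: 85.4
grip_force: 0.0
```

Request:
carry_out:
  steps: [0,0,0,0,0.659,0,0,0,0,0.659,0,0,0,0,0.659,0,0,0,0,0.659,0,0,0,0,0.659,0,0,0,0,0.659,0,0,0,0,0.659,0,0,0,0,0.659]

```text
clock: 2.2
tool_pos: [422.2, 357.4, 101.1]
ee_rot: [[0.407, 0.913, -0.0], [0.913, -0.407, -0.0], [-0.0, -0.0, -1.0]]
force: [-0.1, 1.1, -0.2]
gripper_width: 85.4
grip_force: 0.0
```

```bash
python3 - <<'E'
from h import *
o=r.observe(); R=o["ee_rot"]; print({k:np.round(o[k],3) for k in("clock","tool_pos","joints")}, "tool x ang",np.degrees(np.arctan2(R[1,0],R[0,0])), "tilt",R[:,2])
print("shift tool",R.T@(np.array([425.4,355.2,11])-o["tool_pos"]))
E
```

```text
{'clock': np.float64(2.2), 'tool_pos': array([422.236, 357.412, 101.146]), 'joints': array([0.564, 0.528, 1.619, 0.   , 0.996, 0.983])} tool x ang 65.97802919687093 tilt [-3.52120009e-04 -1.28937528e-04 -9.99999930e-01]
shift tool [-0.70855916  3.81431394 90.14557463]
```

Request:
carry_out:
  steps: [0,-0.7,3.8,35,0.006,0,-0.7,3.8,60,0.006,0,-0.7,3.8,80,0.006,0,-0.7,3.8,90,0.006,0,-0.7,3.8,90,0.006,1,-0.7,3.8,90,0.006,1,-0.7,3.8,90,0.006,1,-0.7,3.8,90,0.006]

```text
clock: 2.87
tool_pos: [426.6, 355.8, 12.8]
ee_rot: [[0.414, 0.91, 0.002], [0.91, -0.414, 0.002], [0.002, 0.001, -1.0]]
force: [0.0, 0.2, 0.1]
gripper_width: 51.5
grip_force: 0.0
```

Request:
carry_out:
  steps: [1,0,0,0,0,1,0,0,0,0,1,0,0,0,0,1,0,0,0,0,1,0,0,0,0,1,0,0,0,0]

```text
clock: 3.37
tool_pos: [426.5, 355.6, 12.5]
ee_rot: [[0.414, 0.91, 0.002], [0.91, -0.414, 0.001], [0.002, 0.001, -1.0]]
force: [-0.4, -0.8, 6.8]
gripper_width: 29.0
grip_force: 61.5
```

Gripped at 29 mm with 61 N. I'll lift the plate and refine the table centre from the stored picture.

Request:
carry_out:
  steps: [1,0,0,-8,0,1,0,0,-40,0,1,0,0,-80,0,1,0,0,-120,0,1,0,0,-120,0,1,0,0,-120,0]

```text
clock: 3.87
tool_pos: [426.6, 355.8, 133.7]
ee_rot: [[0.414, 0.91, 0.004], [0.91, -0.414, 0.003], [0.004, 0.003, -1.0]]
force: [0.1, 0.2, -4.2]
gripper_width: 28.8
grip_force: 60.6
```

```bash
python3 - <<'E'
from h import *
c=dict(np.load("pics/w1.npz")); im=c["color"]; W=pts(c); v,u=np.mgrid[:400,:640]; hsv=cv2.cvtColor(im,cv2.COLOR_RGB2HSV); H,S,V=cv2.split(hsv)
g=np.hypot(W[...,0]-602,W[...,1]-257)
# stud tops by brass mask & z
br=(H<30)&(S>100)&(g<50); sc=[]
for a,q,l in blobs(br,15):
    t=l&(W[...,2]>69.5); (x,y),_=cv2.minEnclosingCircle(np.c_[u[t],v[t]].astype(np.float32)); p=cast(c,(x,y),71.5)[0]; sc.append(p); print(a,t.sum(),p,np.nanmean(W[t],0))
d=np.array(sc); ce,R=circ(d); e=d-ce; print("circ",ce,R,"mean",d.mean(0),np.degrees(np.arctan2(e[:,1],e[:,0]))%90)
t=(g<12)&(W[...,2]>77); print("pilot",t.sum(),np.nanmean(W[t],0),np.nanmax(W[t][:,2]))
t=(g<70)&(abs(W[...,2]-56)<4); cn=max(cv2.findContours(t.astype(np.uint8),cv2.RETR_EXTERNAL,cv2.CHAIN_APPROX_NONE)[0],key=len).reshape(-1,2); p=cast(c,cn,56)
for _ in range(4): k,R=circ(p); p=p[abs(np.linalg.norm(p-k,axis=1)-R)<1.5]
print("platen",k,R,len(p))
o=r.observe(); R=o["ee_rot"]; print({k:np.round(o[k],2) for k in("clock","tool_pos","force","torque","joints")},np.degrees(np.arctan2(R[1,0],R[0,0])),R[:,2])
cv2.imwrite("pics/t.png",cv2.resize(im[200:360,220:370,::-1],None,fx=3.7,fy=3.7,interpolation=cv2.INTER_CUBIC))
E
```

```text
134 108 [578.41686071 284.3230044 ] [578.34706106 284.44709424  71.27385255]
123 97 [574.97039427 231.4913388 ] [574.99820853 231.48963814  71.33837901]
120 94 [631.72933273 281.07579794] [631.69474562 280.84471253  71.23637596]
124 92 [627.89515003 227.34686934] [628.13724413 227.37922934  71.45492503]
circ [603.4889674  256.12390155] 37.708642234595715 mean [603.25293443 256.05925262] [41.64061825 40.81840474 41.46234447 40.30171922]
pilot 84 [602.87290899 256.12887077  79.12450104] 81.65780131414849
platen [602.77628083 256.18316987] 53.23037279951974 196
{'clock': np.float64(3.87), 'tool_pos': array([426.56, 355.78, 133.74]), 'force': array([ 0.09,  0.16, -4.18]), 'torque': array([-0.03,  0.01, -0.  ]), 'joints': array([0.56, 0.49, 1.58, 0.  , 1.07, 0.98])} 65.54230278856403 [ 0.0041473   0.00265773 -0.99998787]
```

View pics/t.png

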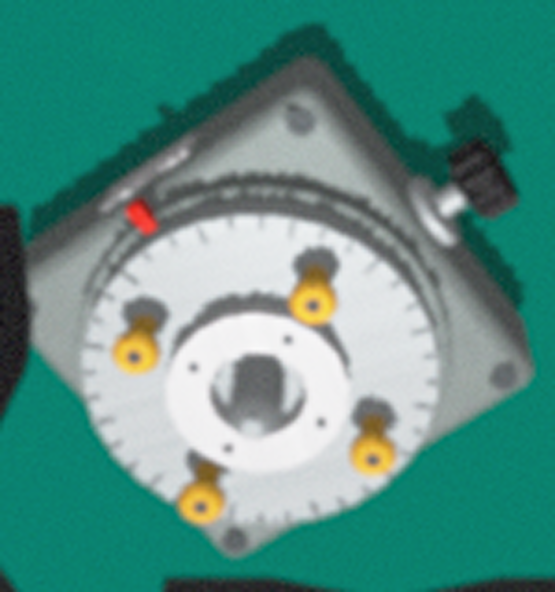

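The crop confirms the layout: four brass studs around the ring and the pilot at its centre. The table axis is about (603.0, 256.1) and the studs sit at 41.0° mod 90. Now I'll carry the plate over it.

Request:
carry_out:
  steps: [1,-4,30,0,-0.09,1,-8,70,0,-0.18,1,-12,110,0,-0.27,1,-16.9,150,0,-0.357,1,-16.9,180,0,-0.357,1,-16.9,201.6,0,-0.357,1,-16.9,201.6,0,-0.357,1,-16.9,201.6,0,-0.357]

```text
clock: 4.53
tool_pos: [601.6, 254.9, 128.3]
ee_rot: [[0.072, 0.997, -0.005], [0.997, -0.072, -0.001], [-0.002, -0.005, -1.0]]
force: [-0.6, 0.4, -4.1]
gripper_width: 29.2
grip_force: 61.0
```

```bash
python3 - <<'E'
from h import *
o=r.observe(); R=o["ee_rot"]; print({k:np.round(o[k],2) for k in("clock","tool_pos","force","torque")},np.degrees(np.arctan2(R[1,0],R[0,0])),R[:,2])
a=[]
for n,b in(("wrist",None),("side",(270,190,100,75))):
    c=r.capture(n); np.savez(f"pics/{n}2.npz",**c); im=c["color"]
    if b: im=im[b[1]:b[1]+b[3],b[0]:b[0]+b[2]]
    a.append(cv2.resize(im,(400,300 if b else 250)))
cv2.imwrite("pics/b.png",np.vstack(a)[...,::-1])
E
```

```text
{'clock': np.float64(4.53), 'tool_pos': array([601.56, 254.94, 128.27]), 'force': array([-0.61,  0.36, -4.08]), 'torque': array([-0.02,  0.02,  0.03])} 85.86967780361658 [-0.00502417 -0.00123153 -0.99998662]
```

View pics/b.png

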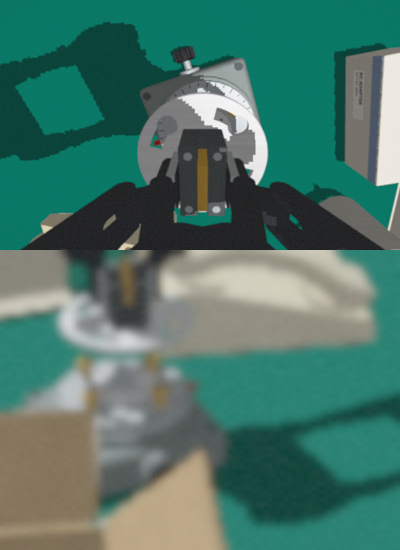

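The wrist view shows the plate held level above the table at about (203,140), with the knob behind it. The side view confirms it is clear of the studs. Next: measure the plate axis in the hand.

```bash
python3 - <<'E'
from h import *
o=r.observe(); R=o["ee_rot"]; print({k:np.round(o[k],2) for k in("clock","tool_pos","joint_velocities")})
c=r.capture("wrist"); im=c["color"]; W=pts(c); T=(W-o["tool_pos"])@R  # tool frame
v,u=np.mgrid[:400,:640]
m=np.hypot(T[...,0],T[...,1])<60
print("disc top tool z",np.nanmedian(T[...,2][m&(abs(T[...,2]-7)<6)&(T[...,0]>35)]))
t=m&(abs(T[...,2]+29.5)<4)&(abs(T[...,1])<18)&(abs(T[...,0])<30); q=T[t][:,:2].astype(np.float32); print("vice top",t.sum(),cv2.minAreaRect(q),np.percentile(q,[1,99],axis=0))
d=(abs(T[...,2]-6.5)<4)&(np.hypot(T[...,0],T[...,1])<58)&(T[...,0]>0); cn=max(cv2.findContours(d.astype(np.uint8),cv2.RETR_EXTERNAL,cv2.CHAIN_APPROX_NONE)[0],key=len).reshape(-1,2)
zt=o["tool_pos"][2]-6.5; p=(np.c_[cast(c,cn,zt),np.full(len(cn),zt)]-o["tool_pos"])@R; p=p[:,:2]; p=p[np.hypot(*p.T)>46]; p=p[p[:,0]>5]
for _ in range(4): k,Rr=circ(p); p=p[abs(np.linalg.norm(p-k,axis=1)-Rr)<1.2]
print("disc centre in tool",k,Rr,len(p))
E
```

```text
{'clock': np.float64(4.63), 'tool_pos': array([600.48, 256.39, 129.37]), 'joint_velocities': array([ 0.02, -0.02, -0.  , -0.  ,  0.  , -0.  ])}
disc top tool z 7.174830118848547
vice top 7114 ((0.5061264038085938, 0.07110214233398438), (35.97886657714844, 50.490760803222656), 89.64228057861328) [[-23.4099407  -16.05128925]
 [ 25.29249439  15.46097269]]
disc centre in tool [ 1.29334032 -1.36159973] 51.12857463940122 283
```

Request:
carry_out:
  steps: [1,0,2,15,0,1,0,2,25,0,1,0,2,25,0,1,0,2,25,0]

```text
clock: 5.02
tool_pos: [603.0, 256.5, 105.4]
ee_rot: [[0.069, 0.998, -0.002], [0.998, -0.069, -0.001], [-0.001, -0.002, -1.0]]
force: [-0.3, -0.1, -3.2]
gripper_width: 29.1
grip_force: 60.8
```

Request:
carry_out:
  steps: [1,0,0,0,0,1,0,0,0,0]

```text
clock: 5.18
tool_pos: [604.4, 256.5, 107.1]
ee_rot: [[0.07, 0.998, 0.001], [0.998, -0.07, 0.0], [0.0, 0.001, -1.0]]
force: [0.0, -0.4, -3.2]
gripper_width: 29.0
grip_force: 60.8
```

Request:
carry_out:
  steps: [1,0,-1,4,0,1,0,-1,8,0,1,0,-1,11,0,1,0,-1,11,0,1,0,-1,11,0]

```text
clock: 5.6
tool_pos: [603.1, 256.1, 94.9]
ee_rot: [[0.07, 0.998, -0.001], [0.998, -0.07, -0.0], [-0.0, -0.001, -1.0]]
force: [-0.6, -0.4, -2.1]
gripper_width: 29.5
grip_force: 60.8
```

Request:
carry_out:
  steps: [1,0,0,2,0,1,0,0,4,0,1,0,0,4,0]

```text
clock: 5.85
tool_pos: [603.0, 256.1, 90.8]
ee_rot: [[0.07, 0.998, -0.001], [0.998, -0.07, -0.0], [-0.0, -0.001, -1.0]]
force: [0.1, -0.1, -4.1]
gripper_width: 29.1
grip_force: 60.9
```

Request:
carry_out:
  steps: [1,0,0,1.5,0,1,0,0,3,0,1,0,0,3,0]

```text
clock: 6.1
tool_pos: [603.6, 256.2, 88.4]
ee_rot: [[0.07, 0.998, 0.001], [0.998, -0.07, 0.0], [0.0, 0.001, -1.0]]
force: [1.6, 1.3, -3.1]
gripper_width: 29.4
grip_force: 60.9
```

Request:
carry_out:
  steps: [1,0,0,1,0,1,0,0,2,0,1,0,0,2,0]

```text
clock: 6.35
tool_pos: [604.3, 256.1, 86.8]
ee_rot: [[0.07, 0.998, 0.003], [0.998, -0.07, 0.0], [0.0, 0.003, -1.0]]
force: [4.5, -0.8, -2.1]
gripper_width: 29.4
grip_force: 61.0
```

Request:
carry_out:
  steps: [1,0,0,0.7,0,1,0,0,1.4,0,1,0,0,1.4,0]

```text
clock: 6.6
tool_pos: [604.3, 256.1, 85.3]
ee_rot: [[0.07, 0.998, 0.003], [0.998, -0.07, 0.0], [0.0, 0.003, -1.0]]
force: [5.5, -1.7, -0.9]
gripper_width: 29.4
grip_force: 61.2
```

The pilot pushes the plate toward +x, so I'll ease the command that way and continue.

Request:
carry_out:
  steps: [1,-0.2,0.7,0,0,1,-0.2,1.3,0,0,1,-0.2,1.3,0,0]

```text
clock: 6.85
tool_pos: [604.5, 255.9, 84.8]
ee_rot: [[0.07, 0.998, -0.0], [0.998, -0.07, 0.0], [0.0, -0.0, -1.0]]
force: [2.9, -0.9, -1.9]
gripper_width: 29.1
grip_force: 61.1
```

Request:
carry_out:
  steps: [1,0,0,0.7,0,1,0,0,1.4,0,1,0,0,1.4,0]

```text
clock: 7.1
tool_pos: [604.5, 256.0, 83.3]
ee_rot: [[0.07, 0.998, 0.0], [0.998, -0.07, 0.0], [0.0, 0.0, -1.0]]
force: [4.4, -1.7, -2.0]
gripper_width: 29.2
grip_force: 61.0
```

Request:
carry_out:
  steps: [1,0,0,0.7,0,1,0,0,1.4,0,1,0,0,1.4,0]

```text
clock: 7.35
tool_pos: [604.7, 255.9, 82.1]
ee_rot: [[0.07, 0.998, 0.0], [0.998, -0.07, 0.0], [0.0, 0.0, -1.0]]
force: [3.8, -0.5, -1.4]
gripper_width: 28.8
grip_force: 61.2
```

Request:
carry_out:
  steps: [1,0,0.7,0.7,0,1,0,0.7,1.4,0,1,0,0.7,1.4,0]

```text
clock: 7.6
tool_pos: [604.9, 255.9, 80.3]
ee_rot: [[0.07, 0.998, -0.001], [0.998, -0.07, -0.0], [-0.0, -0.001, -1.0]]
force: [1.4, -0.4, -2.7]
gripper_width: 29.2
grip_force: 61.0
```

Request:
carry_out:
  steps: [1,0,0,0.7,0,1,0,0,1.4,0,1,0,0,1.4,0]

```text
clock: 7.85
tool_pos: [604.9, 255.9, 79.0]
ee_rot: [[0.07, 0.998, -0.001], [0.998, -0.07, -0.0], [-0.0, -0.001, -1.0]]
force: [3.1, -0.0, -2.5]
gripper_width: 29.1
grip_force: 61.0
```

```bash
cat > st.py <<'E'
from h import *
o=r.observe(); R=o["ee_rot"]; print({k:np.round(o[k],2) for k in("clock","tool_pos","force","torque")},"ang",np.degrees(np.arctan2(R[1,0],R[0,0])),R[:2,2])
E
python3 st.py
```

```text
{'clock': np.float64(7.85), 'tool_pos': array([604.9 , 255.89,  78.97]), 'force': array([ 3.1 , -0.05, -2.47]), 'torque': array([-0.07, -0.37, -0.08])} ang 85.99070963103932 [-7.37241187e-04 -2.35410866e-05]
```

No resistance, and the plate is now below the head tops, so it has dropped over the studs. I'll go on to the ring.

Request:
carry_out:
  steps: [1,0,0.4,0.7,0,1,0,0.4,1.4,0,1,0,0.4,1.4,0]

```text
clock: 8.1
tool_pos: [605.0, 255.9, 77.7]
ee_rot: [[0.07, 0.998, -0.001], [0.998, -0.07, -0.0], [-0.0, -0.001, -1.0]]
force: [-0.8, -1.0, -2.7]
gripper_width: 29.2
grip_force: 61.0
```

Request:
carry_out:
  steps: [1,0,0,0.5,0,1,0,0,1,0,1,0,0,1,0]

```text
clock: 8.35
tool_pos: [605.1, 255.9, 77.2]
ee_rot: [[0.07, 0.998, -0.001], [0.998, -0.07, -0.0], [-0.0, -0.001, -1.0]]
force: [-3.4, -1.2, 2.8]
gripper_width: 29.3
grip_force: 61.7
```

Request:
carry_out:
  steps: [1,0,0,0.5,0,1,0,0,1,0,1,0,0,1,0]

```text
clock: 8.6
tool_pos: [605.3, 255.9, 76.0]
ee_rot: [[0.07, 0.998, -0.001], [0.998, -0.07, 0.0], [0.0, -0.001, -1.0]]
force: [-4.2, -0.7, 4.2]
gripper_width: 29.3
grip_force: 61.8
```

Request:
carry_out:
  steps: [1,0,-0.7,0.5,0,1,0,-0.7,1,0,1,0,-0.7,1,0]

```text
clock: 8.85
tool_pos: [605.2, 255.9, 75.1]
ee_rot: [[0.07, 0.998, 0.001], [0.998, -0.07, 0.0], [0.0, 0.001, -1.0]]
force: [-2.9, -1.2, 4.0]
gripper_width: 29.0
grip_force: 61.9
```

Request:
carry_out:
  steps: [1,0,0,0.5,0,1,0,0,1,0,1,0,0,1,0]

```text
clock: 9.1
tool_pos: [605.2, 255.9, 74.1]
ee_rot: [[0.07, 0.998, 0.001], [0.998, -0.07, 0.0], [0.0, 0.001, -1.0]]
force: [-2.8, -0.6, 4.7]
gripper_width: 29.2
grip_force: 62.0
```

```bash
python3 st.py
```

```text
{'clock': np.float64(9.1), 'tool_pos': array([605.25, 255.93,  74.13]), 'force': array([-2.83, -0.58,  4.75]), 'torque': array([-0.25,  0.32,  0.01])} ang 85.98538592789822 [0.00087554 0.0002598 ]
```

Request:
carry_out:
  steps: [1,0,0,0.4,0,1,0,0,0.4,0,1,0,0,0.4,0.03,1,0,0,0.4,0.06,1,0,0,0.4,0.09,1,0,0,0.4,0.09]

```text
clock: 9.6
tool_pos: [605.8, 256.2, 74.1]
ee_rot: [[0.161, 0.987, 0.002], [0.987, -0.161, 0.001], [0.001, 0.002, -1.0]]
force: [-1.2, -0.4, 6.2]
gripper_width: 29.3
grip_force: 62.0
```

```bash
python3 st.py
```

```text
{'clock': np.float64(9.6), 'tool_pos': array([605.77, 256.18,  74.1 ]), 'force': array([-1.16, -0.38,  6.2 ]), 'torque': array([-0.1 ,  0.2 ,  0.07])} ang 80.74773926285377 [0.00228355 0.00076867]
```

Torque stays near zero after 5°, so the disc is under the heads. I'll keep twisting.

Request:
carry_out:
  steps: [1,0,0,0,0.04,1,0,0,0,0.08,1,0,0,0,0.12,1,0,0,0,0.15,1,0,0,0,0.15]

```text
clock: 10.02
tool_pos: [606.1, 256.3, 74.2]
ee_rot: [[0.307, 0.952, 0.003], [0.952, -0.307, 0.001], [0.002, 0.003, -1.0]]
force: [0.5, 0.2, 4.6]
gripper_width: 29.0
grip_force: 62.0
```

```bash
python3 st.py
```

```text
{'clock': np.float64(10.02), 'tool_pos': array([606.05, 256.25,  74.21]), 'force': array([0.47, 0.22, 4.56]), 'torque': array([ 0.  ,  0.05, -0.  ])} ang 72.1509066035012 [0.00298705 0.00097093]
```

Request:
carry_out:
  steps: [1,0,0,0,0.03,1,0,0,0,0.06,1,0,0,0,0.09,1,0,0,0,0.1,1,0,0,0,0.1]

```text
clock: 10.43
tool_pos: [606.1, 256.2, 74.2]
ee_rot: [[0.399, 0.917, 0.003], [0.917, -0.399, 0.001], [0.002, 0.003, -1.0]]
force: [0.5, -0.1, 4.6]
gripper_width: 29.2
grip_force: 62.0
```

```bash
python3 st.py
```

```text
{'clock': np.float64(10.43), 'tool_pos': array([606.13, 256.23,  74.22]), 'force': array([ 0.55, -0.05,  4.59]), 'torque': array([-0.06,  0.01, -0.03])} ang 66.48161920389794 [0.00315998 0.00092657]
```

Request:
carry_out:
  steps: [1,0,0,0,0.02,1,0,0,0,0.04,1,0,0,0,0.05,1,0,0,0,0.05]

```text
clock: 10.77
tool_pos: [606.1, 256.2, 74.2]
ee_rot: [[0.444, 0.896, 0.003], [0.896, -0.444, 0.001], [0.002, 0.002, -1.0]]
force: [0.7, -0.4, 5.5]
gripper_width: 29.0
grip_force: 62.0
```

```bash
python3 st.py
```

```text
{'clock': np.float64(10.77), 'tool_pos': array([606.14, 256.21,  74.21]), 'force': array([ 0.75, -0.41,  5.52]), 'torque': array([-0.05,  0.05,  0.11])} ang 63.61765756259072 [0.0031612  0.00092969]
```

I've twisted 22.4°. Before releasing, I'll ease up slightly to check the heads hold.

Request:
carry_out:
  steps: [1,0,0,-0.7,0,1,0,0,-1.2,0,1,0,0,-1.2,0]

```text
clock: 11.02
tool_pos: [606.1, 256.2, 74.7]
ee_rot: [[0.444, 0.896, 0.003], [0.896, -0.444, 0.001], [0.002, 0.002, -1.0]]
force: [6.0, 1.3, -0.8]
gripper_width: 28.9
grip_force: 61.2
```

Request:
carry_out:
  steps: [1,0,0,-0.4,0,1,0,0,-0.8,0,1,0,0,-0.8,0]

```text
clock: 11.27
tool_pos: [606.1, 256.2, 74.7]
ee_rot: [[0.444, 0.896, 0.002], [0.896, -0.444, 0.001], [0.002, 0.002, -1.0]]
force: [6.3, 2.5, -6.0]
gripper_width: 29.0
grip_force: 60.6
```

It holds at 74.7 mm against the upward pull, so it's locked. Time to release.

Request:
carry_out:
  steps: [1,0,0,0.7,0,0.4,0,0,0.7,0,0.4,0,0,0.7,0,0.4,0,0,0.7,0,0.4,0,0,0.7,0,0.4,0,0,0.7,0]

```text
clock: 11.77
tool_pos: [604.6, 255.9, 74.7]
ee_rot: [[0.444, 0.896, -0.001], [0.896, -0.444, -0.0], [-0.0, -0.0, -1.0]]
force: [0.2, 0.8, 0.8]
gripper_width: 51.2
grip_force: 0.0
```

Request:
carry_out:
  steps: [0.4,0,0,-20,0,0.4,0,0,-50,0,0.4,0,0,-85,0,0.4,0,0,-120,0,0.4,0,0,-120,0,0.4,0,0,-120,0]

```text
clock: 12.27
tool_pos: [605.9, 256.3, 197.7]
ee_rot: [[0.444, 0.896, 0.005], [0.896, -0.444, 0.002], [0.004, 0.004, -1.0]]
force: [0.1, 0.5, -0.1]
gripper_width: 51.0
grip_force: 0.0
```

```bash
python3 st.py; python3 - <<'E'
from h import *
c=r.capture("wrist"); W=pts(c); g=np.hypot(W[...,0]-603,W[...,1]-256)
for z,t in((68,4),(104,4)):
    m=(g<54)&(abs(W[...,2]-z)<t); p=W[m]; A=np.c_[p[:,:2]-[603,256],np.ones(len(p))]; k=np.linalg.lstsq(A,p[:,2],rcond=None)[0]; print(z,m.sum(),np.median(p[:,2]),k)
    if z>100: print(cv2.minAreaRect(p[:,:2].astype(np.float32)))
cv2.imwrite("pics/f.png",c["color"][...,::-1])
E
```

```text
{'clock': np.float64(12.27), 'tool_pos': array([605.91, 256.27, 197.73]), 'force': array([ 0.1 ,  0.53, -0.08]), 'torque': array([-0.03, -0.01, -0.03])} ang 63.64896136684309 [0.00523675 0.00163727]
68 7216 67.69171387220717 [ 8.42710293e-04 -9.09335499e-04  6.78741412e+01]
104 2040 103.60138148380122 [-6.55077924e-04 -3.10941175e-03  1.03566029e+02]
((604.793212890625, 256.33489990234375), (50.6217155456543, 30.000808715820312), 63.73127365112305)
```

View pics/f.png

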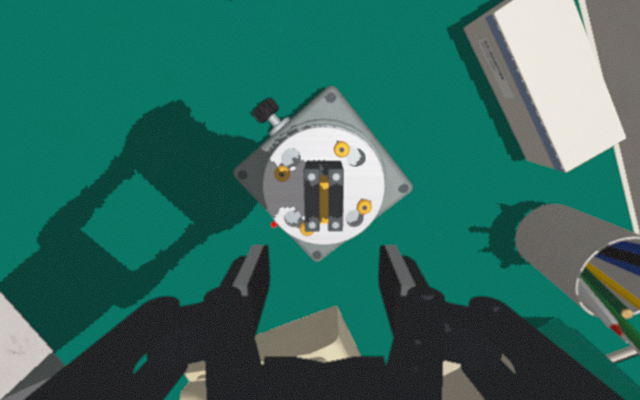

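The view shows the plate centred at (323,190), level, with the stud heads at the slot ends, e.g. (342,149) and (364,207). Its top is at 67.8 mm, so the underside is about 5.8 mm above the platen: locked.

```bash
python3 -c "
from cell import r
print(r.hand_in())"
```

```text
the job is handed in; nothing more can be done
None
```

The vice plate is fitted and locked under the stud heads, level, with its underside about 5.8 mm above the platen; it is released and handed in at about 12 s, though the hand-in returned no verdict.

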